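# Spin-check a hand-truck wheel and brake it on the mark

## Task

Check the bearing of the hand-truck wheel on its bench stand: with a fingertip, flick the wheel anticlockwise (seen from above) so that it runs on untouched for at least five seconds and is even then turning faster than one turn in six seconds. Then, while it is still turning, brake it with a fingertip on the tyre so that it stops with its valve pointing at the index plate, and take the finger away without shifting it; once the valve has passed the plate for the first time, the wheel must not come to rest anywhere else or be turned back. Grip nothing, and leave the loose things around it where they are.

Things in the scene. Friction and masses are not known exactly. Their poses are not given: they have to be found in the camera images.
- wheel (a joint): Wheel's angle in rad, not wrapped, no stops: grows anticlockwise seen from above; at 0 and every whole turn from it the valve points at the middle of the plate. Starts at rest between -4.4 and -1. The wheel (0.9 kg) runs very freely: it coasts from 2 to 1 rad/s in 6 to 9 s, then makes 0.8 to 1.2 of a turn more before it stops by itself; stopped, it stays.
- stand: Stand of the wheel, fixed to the bench: a round dark steel foot 170 mm across, 10 mm thick, with an upright spindle. The spindle is sprung: pressed on its top face the wheel yields downwards after 3 to 6 N, by about 1 mm for each further 1.2 N, to a stop at 8 mm. Origin on the bench top under the spindle axis, z up, x axis from the spindle axis towards the index plate.
- hub (a point): Point on the spindle axis, level with the tyre's flat top, 106 mm above the bench. The wheel lies flat; its black tyre's top ring runs from 66 to 97 mm radius, underside 56 mm above the bench. White rim dish sunk 20 mm below the tyre top; steel hub of 24 mm radius level with it, with an axle end 6 mm higher.
- lug (a point): A lug of the tread: point on its outer face, half-way up, 107 mm from the spindle axis, 81 mm above the bench; turns with the wheel. 14 equal rubber lugs stand 10 mm out of the tyre all round, each 20 mm wide with gaps of about 25 mm, between 60 and 102 mm above the bench.
- valve (a point): The valve: a brass stem 11 mm across on a 22 mm rubber foot, upright on the white rim, 52 mm from the spindle axis; turns with the wheel. The point lies on its axis, level with the tyre's top face; the black cap on it ends 12 mm higher, 118 mm above the bench.
- plate (a point): The index plate: a flat bare-metal plate 56 mm wide and 26 mm deep (119 to 145 mm from the spindle axis) on a post of the stand, just outside the tyre. The point is the middle of its upper face, 104 mm above the bench, 132 mm from the spindle axis. The valve points at the plate when the line from the hub through the valve crosses the plate's width.
- bearing: Ball bearing, plain steel ring, 52 mm across, 15 mm high, flat on the bench beside the wheel. Loose; must stay where it is.
- spanner: Open spanner, 170 mm long, lying on the bench beside the wheel. Loose; must stay where it is.
- tin: Round bare-metal tin, 68 mm across, 48 mm high, standing beside the wheel. Loose; must stay where it is.
- hubcap: Small steel hub cap, 64 mm across, 18 mm high, on the bench beside the wheel. Loose; must stay where it is.
- hammer: Hammer, 260 mm long, lying on the left of the bench. Loose; must stay where it is.
- oil: White plastic oil bottle, 64 mm across, 170 mm high, standing on the right of the bench. Loose; must stay where it is.
- carton: Cardboard box 100 x 130 x 75 mm high, on the left of the bench. Loose; must stay where it is.
- driver: Screwdriver, 200 mm long, lying on the right of the bench. Loose; must stay where it is.

How it is judged:
By the outcome, as a careful person would: the job done as asked, in the order asked, and still so for the second after the job is handed in, with the robot touching nothing.
It also fails if it takes over 72 s, if anything falls off the work surface, if the arm or the gripper's body presses on something with over 40 N, if the wrist force passes 120 N, or if a joint passes its speed limit or range.

## Robot

A 6-joint arm with a two-finger parallel gripper is mounted at the origin on the work surface. World frame = base frame: x ahead of the robot, y to its left, z up, the work surface at z = 0. Lengths are in m, angles in rad, forces in N, time in s.
With the tool pointing down it reaches from about 0.35 to 0.775 m from the base axis. Payload 5.5 kg.
Tool frame: the origin (TCP) lies between the finger pads; the fingertips stand 11 mm ahead of it and the grasp point (between the pads) lies 8 mm behind it (tips_ahead is the distance from the TCP to the fingertips, in m); z points along the fingers, y is the line along which they close (so a half turn about z gives the same grasp; the last joint's range is limited). The gripper opens to 85 mm and grips with 20 to 120 N. Pads are 22 mm wide; open, the fingers measure 114 mm over their backs; the gripper's body (76 mm by 85 mm) begins 54 mm behind the grasp point. The pads swing forward as they close: fully open they stand 13 mm farther back than shut.
Start: joints at [-1.429, 0.313, 0.046, 1.304, 0, 1.431], TCP at [0.16, -0.552, 0.242] pointing down, gripper open.
Joint ranges: [-2.76, 2.76], [-0.86, 1.69], [-1.03, 1.26], [-2.2, 2.34], [-1.47, 1.5], [-3.14, 3.14]. Speed limits (rad/s): [2.57, 2.57, 3.14, 3.14, 3.14, 3.14].

## Interface

Orientations are given as a unit quaternion [w, x, y, z].
In Python, from workcell import * gives the robot as it stands. The module is installed in compiled form; this text tells all that it offers.
- The arm moves only by the tool jog_arm, never from a script. Its argument "moves" is a list of rows, each an object with "fingers": the closure, from 0 (fully open) to 1 (shut); "slide": the shift along the tool's x, y, z in mm, a list of three; "angular": the turn, a rotation vector about the tool's x, y, z in degrees, a list of three. A call has 1 to 10 rows; each row is the pose to reach, as a shift and turn from the pose commanded when the call began, along the tool's axes at that moment; what a row does not reach only later rows make up. A row lasts 1/12 s, in which the tool goes at most 41.7 mm and 7.16 degrees, less where a joint would pass 70% of its speed; a pose out of reach is approached as far as the arm can. A call with a gripper value outside its range is refused whole. The fingers move at their own pace and stop on an object; "squeeze" is the grip in N (left out, the last holds). Time passes only in rows, so rows that repeat a pose let the fingers close. It gives the time, the measured TCP pose, the force, the opening and the grip force at its end, in the units of the state.
- get_state(): the state, without advancing time (a new reading comes with each control period).
- read_camera(name): name is "side" or "top" or "wrist"; returns a dict with "color" (420x560x3 uint8, red, green, blue), "fovy" (degrees; the focal length in pixels is half the picture's height over the tangent of half this angle, whatever the lens; pixels are square), "cx", "cy" (the principal point, pixels), "D" ([k1, k2, p1, p2, k3] as OpenCV has them; the pictures are not rectified), "world_from_camera" (4x4, takes a point from camera to world coordinates); the wrist camera has in their place "tool_from_camera" (4x4, takes a point from camera to tool coordinates, whose origin is the TCP and whose axes are the flange's). Camera axes: x right, y down, z forward; pixel columns grow to the right and rows downward; lengths in m; the calibration is good to about 2 mm. A picture is of the moment at which its call begins: read the wrist's pose just before it. There is no depth.
- hand_in(): hands the job in; it is judged then, once.
Trained networks look in a picture, given as the dict that the camera call returned (one of the last four; its "shot" number tells which), for a name from the list of things; names that differ only in an ending like _2 or _b are one class to them, and where a whole thing is asked for, a point or a joint stands for the part that bears it (a point fixed in the world has none). Each returns a list of dicts, best first, with "p" (0 to 1); they miss things now and then, are a little off and sometimes report something else, mostly with a low value. They report only what shows in the picture. A call takes as long as a camera call.
- look_for(target, picture): "point" ([column, row] in pixels, amid what is visible of it).
- tip_of(target, picture): "point" ([column, row] in pixels: a listed point, or the origin of a listed thing).
The state is a dict: "clock": time; "joint_pos": joint angles; "qvel": joint speeds; "tau": joint torques, N m; "tcp_pos": TCP position; "orientation": TCP orientation; "wrist_force": force on the tool from outside, world axes, zero at the start; "ft_torque": the same for the moment, N m; "finger_gap": finger opening in m; "grip_force": force on a finger pad.
Only numpy, scipy, OpenCV 4.12 (cv2) and the standard library are available. Lean on these libraries where they do the work, as an engineer would, in place of code of your own. Each camera call takes 0.05 s, during which the arm holds its last target. There are 200 camera calls.

## Working session

There is one attempt and no reset: what is moved stays moved. The work goes in short steps, Python scripts to look and compute and a tool call to move; the robot and the scene stay as the last step left them, time stands still between calls to the robot, and variables do not carry over. Pictures are saved under pics/ and viewed, at most 10 in all, crops included, and the job is handed in when it is done.

Besides the shell and the picture viewer there is one more tool, called after "Request:" as name([rows], argument=value, ...), one row to a line, values as JSON. jog_arm: Moves the arm, as the interface text tells. Its arguments: {"type":"object","properties":{"moves":{"type":"array","items":{"type":"object","properties":{"fingers":{"type":"number"},"slide":{"type":"array","items":{"type":"number"}},"angular":{"type":"array","items":{"type":"number"}}}}},"squeeze":{"type":"number"}},"required":["moves"]}

```bash
mkdir -p pics; cat > h.py <<'E'
from workcell import *
import numpy as np, cv2
def K(p):
    f=p["color"].shape[0]/2/np.tan(np.radians(p["fovy"])/2)
    return np.array([[f,0,p["cx"]],[0,f,p["cy"]],[0,0,1]])
def toz(p,px,z,T=None):
    T=np.array(p["world_from_camera"]) if T is None else T
    u=cv2.undistortPoints(np.array([[px]],float),K(p),np.array(p["D"],float))[0,0]
    d=T[:3,:3]@[u[0],u[1],1]; o=T[:3,3]
    return o+d*(z-o[2])/d[2]
def proj(p,X,T=None):
    T=np.array(p["world_from_camera"]) if T is None else T
    Ti=np.linalg.inv(T); r=cv2.Rodrigues(Ti[:3,:3])[0]
    return cv2.projectPoints(np.array(X,float).reshape(-1,3),r,Ti[:3,3],K(p),np.array(p["D"],float))[0][:,0]
E
python3 - <<'E'
from h import *
s=get_state();print({k:np.round(v,3).tolist() for k,v in s.items()})
for n in ("top","side"):
    p=read_camera(n); cv2.imwrite(f"pics/{n}0.png",p["color"][:,:,::-1]); print(n,np.round(p["world_from_camera"],3).tolist(),p["fovy"])
    for t,z in (("hub",.106),("valve",.106),("plate",.104),("stand",0),("bearing",0),("spanner",0),("tin",0),("hubcap",0),("hammer",0),("oil",0),("carton",0),("driver",0)):
        r=tip_of(t,p)
        for q in r[:2]: print(t,np.round(q["point"],1),round(q["p"],2),np.round(toz(p,q["point"],z),3))
E
```

```text
{'clock': 0.0, 'joint_pos': [-1.429, 0.314, 0.045, 1.304, 0.0, 1.431], 'qvel': [0.002, -0.0, 0.003, -0.0, -0.0, -0.003], 'tau': [0.0, -48.063, 29.853, 0.019, -0.0, -0.0], 'tcp_pos': [0.16, -0.552, 0.241], 'orientation': [-0.001, 0.99, 0.14, 0.0], 'wrist_force': [-0.329, -0.214, -0.666], 'ft_torque': [0.03, -0.043, -0.046], 'grip_force': 0.0, 'finger_gap': 0.085}
top [[-0.017, -0.994, 0.111, 0.397], [-1.0, 0.019, 0.022, -0.012], [-0.024, -0.111, -0.994, 1.476], [0.0, 0.0, 0.0, 1.0]] 46.664576589925645
hub [315.  200.6] 0.84 [ 0.563 -0.094  0.106]
plate [278.6 170.3] 0.55 [0.652 0.008 0.104]
stand [311.8 202.5] 0.67 [ 0.57 -0.09  0.  ]
bearing [370.5 217.7] 0.74 [ 0.52  -0.268  0.   ]
spanner [337.8 160.7] 0.93 [ 0.698 -0.174  0.   ]
tin [262.7 234.8] 0.95 [0.474 0.061 0.   ]
hubcap [302.5 263.7] 0.7 [ 0.385 -0.058  0.   ]
hammer [146.7 203.7] 0.68 [0.576 0.418 0.   ]
oil [416. 194.] 0.56 [ 0.59 -0.41  0.  ]
oil [327.  184.5] 0.28 [ 0.624 -0.138  0.   ]
carton [127.2 282.6] 0.68 [0.335 0.477 0.   ]
driver [442.2 233.2] 0.86 [ 0.468 -0.485  0.   ]
driver [331.3 172.5] 0.73 [ 0.661 -0.153  0.   ]
side [[-0.764, -0.348, 0.543, -0.057], [-0.644, 0.379, -0.664, 0.764], [0.026, -0.857, -0.514, 0.686], [0.0, 0.0, 0.0, 1.0]] 54.22041804770009
hub [304.2 190. ] 0.88 [ 0.56  -0.105  0.106]
valve [293.1 184.2] 0.97 [ 0.607 -0.112  0.106]
valve [381.4 188. ] 0.72 [ 0.397 -0.273  0.106]
plate [256.4 193.9] 0.87 [0.65  0.005 0.104]
stand [300.4 222.2] 0.59 [ 0.557 -0.092  0.   ]
bearing [343.  204.3] 0.65 [ 0.519 -0.273  0.   ]
spanner [297.7 222.7] 0.4 [ 0.561 -0.085  0.   ]
tin [282.3 257.1] 0.73 [0.488 0.077 0.   ]
hubcap [344.7 248.3] 0.74 [ 0.384 -0.071  0.   ]
hammer [206.2 393.1] 0.71 [0.336 0.477 0.   ]
hammer [153.4 309.8] 0.56 [0.583 0.418 0.   ]
oil [347.8 187.5] 0.72 [ 0.57  -0.384  0.   ]
carton [207.1 397. ] 0.86 [0.329 0.481 0.   ]
driver [384.1 190.4] 0.6 [ 0.464 -0.453  0.   ]
```

```bash
python3 - <<'E'
import cv2
a=cv2.imread("pics/top0.png")[120:300,220:460]; b=cv2.imread("pics/side0.png")[130:300,220:420]
cv2.imwrite("pics/a.png",cv2.resize(a,None,fx=3.3,fy=3.3,interpolation=2)); cv2.imwrite("pics/b.png",cv2.resize(b,None,fx=3.5,fy=3.5,interpolation=2))
E
```

```text
(no output)
```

View pics/a.png

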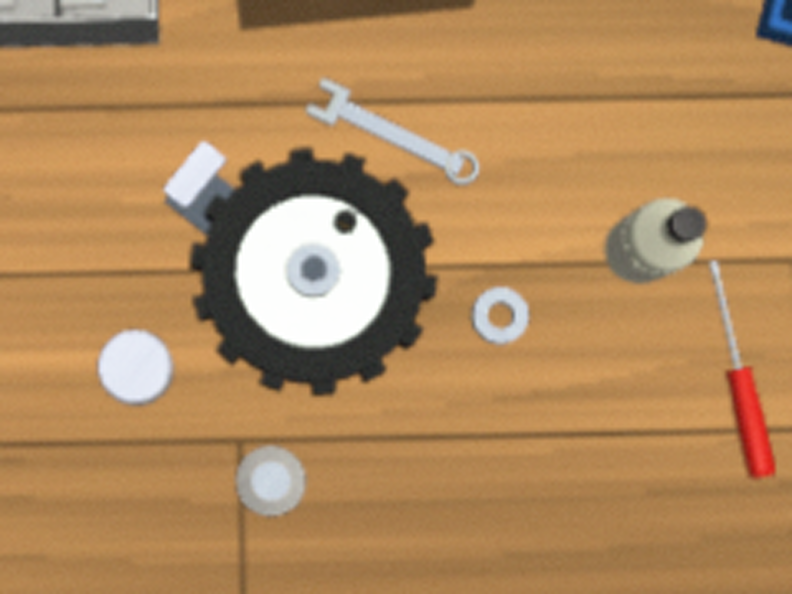

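View pics/b.png

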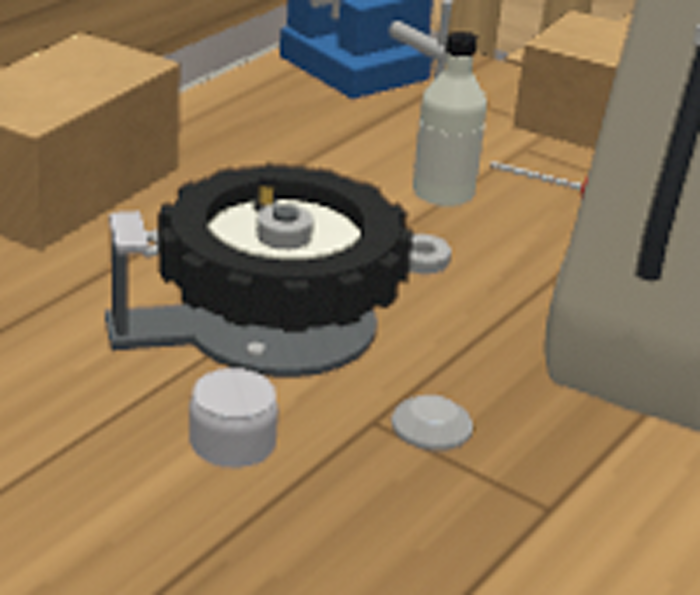

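Top view: wheel hub at about (315,201), valve at (324,187), plate at (279,173), all consistent with the networks. I'll drive the wheel by friction on the tyre's top near the robot, and brake it the same way.

Request:
jog_arm([
  {"fingers":1,"slide":[32,-27,0]},
  {"fingers":1,"slide":[64,-54,0]},
  {"fingers":1,"slide":[96,-81,0]},
  {"fingers":1,"slide":[128,-108,0]},
  {"fingers":1,"slide":[160,-135,0]},
  {"fingers":1,"slide":[192,-162,0]},
  {"fingers":1,"slide":[224,-189,0]},
  {"fingers":1,"slide":[256,-216,0]},
  {"fingers":1,"slide":[288,-243,0]},
  {"fingers":1,"slide":[320,-270,0]},
])

```text
schema error: expected keys fingers, slide, angular
```

```bash
cat >> h.py <<'E'
from scipy.spatial.transform import Rotation as R
def tool():
    s=get_state();T=np.eye(4);q=s["orientation"];T[:3,:3]=R.from_quat([q[1],q[2],q[3],q[0]]).as_matrix();T[:3,3]=s["tcp_pos"];return T,s
E
python3 - <<'E'
from h import *
T,s=tool();print(s["clock"],np.round(T,3).tolist(),s["wrist_force"],s["finger_gap"])
p=read_camera("wrist");W=T@np.array(p["tool_from_camera"]);print(np.round(p["tool_from_camera"],3).tolist(),p["fovy"])
cv2.imwrite("pics/w1.png",p["color"][:,:,::-1])
for t,z in (("hub",.106),("valve",.106),("plate",.104)):
    for q in tip_of(t,p)[:2]: print(t,np.round(q["point"],1),round(q["p"],2),np.round(toz(p,q["point"],z,W),3))
E
```

```text
1.3 [[0.961, 0.278, 0.0, 0.16], [0.278, -0.961, -0.0, -0.552], [-0.0, 0.0, -1.0, 0.242], [0.0, 0.0, 0.0, 1.0]] [-0.33400283 -0.45435591 -1.1097876 ] 0.08536814813453103
[[0.001, -0.954, -0.301, 0.076], [1.0, 0.001, -0.0, 0.0], [0.0, -0.301, 0.954, -0.131], [0.0, 0.0, 0.0, 1.0]] 61.251804220530005
```

View pics/w1.png

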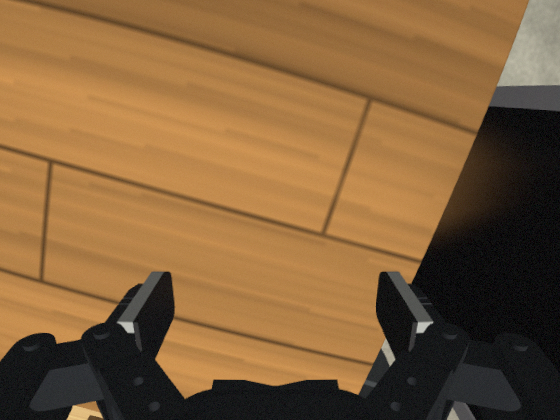

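The arm did not move (all keys are required), and the picture shows bare bench with open fingers. I'll send it again.

Request:
jog_arm([
  {"fingers":1,"slide":[32,-27,0],"angular":[0,0,0]},
  {"fingers":1,"slide":[64,-54,0],"angular":[0,0,0]},
  {"fingers":1,"slide":[96,-81,0],"angular":[0,0,0]},
  {"fingers":1,"slide":[128,-108,0],"angular":[0,0,0]},
  {"fingers":1,"slide":[160,-135,0],"angular":[0,0,0]},
  {"fingers":1,"slide":[192,-162,0],"angular":[0,0,0]},
  {"fingers":1,"slide":[224,-189,0],"angular":[0,0,0]},
  {"fingers":1,"slide":[256,-216,0],"angular":[0,0,0]},
  {"fingers":1,"slide":[288,-243,0],"angular":[0,0,0]},
  {"fingers":1,"slide":[320,-270,0],"angular":[0,0,0]},
])

```text
clock: 2.33
tcp_pos: [0.3918, -0.2039, 0.2427]
orientation: [0.0, 0.99, 0.14, 0.0]
wrist_force: [1.4, -0.8, 0.2]
finger_gap: 0.0
grip_force: 0.0
```

```bash
python3 - <<'E'
from h import *
T,s=tool();print(s["clock"],np.round(T,3).tolist(),s["wrist_force"],s["finger_gap"])
p=read_camera("wrist");W=T@np.array(p["tool_from_camera"])
cv2.imwrite("pics/w2.png",p["color"][:,:,::-1])
for t,z in (("hub",.106),("valve",.106),("plate",.104)):
    for q in tip_of(t,p)[:2]: print(t,np.round(q["point"],1),round(q["p"],2),np.round(toz(p,q["point"],z,W),3))
E
```

```text
2.3333 [[0.961, 0.278, 0.001, 0.392], [0.278, -0.961, -0.001, -0.204], [0.001, 0.001, -1.0, 0.243], [0.0, 0.0, 0.0, 1.0]] [ 1.41418618 -0.77386842  0.20619341] 1.474760463967419e-05
```

View pics/w2.png

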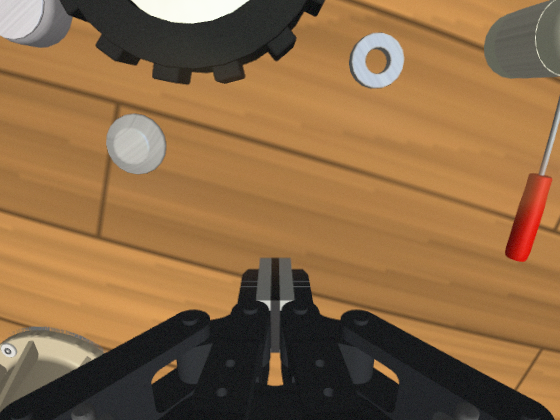

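The fingers are shut. The wheel is at the top edge, centred near (190,0), with the bearing at (377,60) and hub cap at (136,144). I'm moving closer.

Request:
jog_arm([
  {"fingers":1,"slide":[25,-30,0],"angular":[0,0,0]},
  {"fingers":1,"slide":[50,-60,0],"angular":[0,0,0]},
  {"fingers":1,"slide":[75,-90,0],"angular":[0,0,0]},
  {"fingers":1,"slide":[100,-120,0],"angular":[0,0,0]},
  {"fingers":1,"slide":[110,-138,0],"angular":[0,0,0]},
  {"fingers":1,"slide":[110,-138,0],"angular":[0,0,0]},
])

```text
clock: 3.03
tcp_pos: [0.4589, -0.0412, 0.2422]
orientation: [-0.0, 0.99, 0.141, 0.0]
wrist_force: [-0.8, 0.2, 0.0]
finger_gap: -0.0001
grip_force: 0.0
```

```bash
python3 - <<'E'
from h import *
T,s=tool();print(s["clock"],np.round(T,3).tolist(),s["wrist_force"],s["finger_gap"])
p=read_camera("wrist");W=T@np.array(p["tool_from_camera"])
cv2.imwrite("pics/w3.png",p["color"][:,:,::-1])
for t,z in (("hub",.106),("valve",.106),("plate",.104)):
    for q in tip_of(t,p)[:2]: print(t,np.round(q["point"],1),round(q["p"],2),np.round(toz(p,q["point"],z,W),3))
E
```

```text
3.0333 [[0.96, 0.28, 0.0, 0.459], [0.28, -0.96, 0.001, -0.041], [0.0, -0.001, -1.0, 0.242], [0.0, 0.0, 0.0, 1.0]] [-0.78452187  0.16264069  0.00121351] -0.00010484613451752481
hub [384.9  88.5] 0.59 [ 0.561 -0.095  0.106]
valve [440.4  43.2] 0.75 [ 0.603 -0.122  0.106]
```

View pics/w3.png

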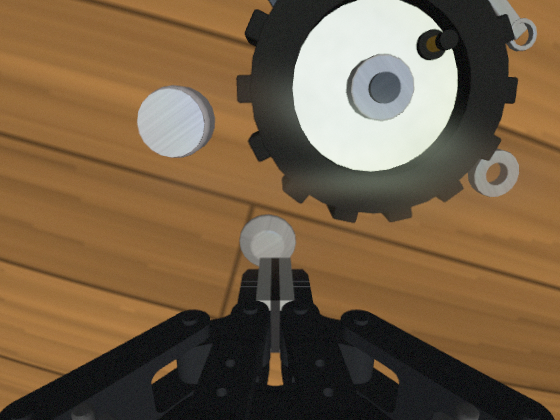

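The valve is at (440,43), the hub at (385,88), and their radii and heights match the given ones. Next I'm descending to hover over the tyre at the arc's start.

Request:
jog_arm([
  {"fingers":1,"slide":[15,2,35],"angular":[0,0,0]},
  {"fingers":1,"slide":[30,4,70],"angular":[0,0,0]},
  {"fingers":1,"slide":[45,6,100],"angular":[0,0,0]},
  {"fingers":1,"slide":[49,6,113],"angular":[0,0,0]},
  {"fingers":1,"slide":[49,6,113],"angular":[0,0,0]},
  {"fingers":1,"slide":[49,6,113],"angular":[0,0,0]},
])

```text
clock: 3.73
tcp_pos: [0.5062, -0.0361, 0.1287]
orientation: [-0.0, 0.99, 0.139, -0.001]
wrist_force: [-0.0, -0.9, 0.2]
finger_gap: -0.0001
grip_force: 0.0
```

```bash
python3 - <<'E'
from h import *
T,s=tool();print(s["clock"],s["tcp_pos"],s["wrist_force"])
p=read_camera("top")
for t in ("hub","valve","plate"):
    for q in tip_of(t,p)[:2]: print(t,np.round(q["point"],1),round(q["p"],2),np.round(toz(p,q["point"],.106),3))
X,Y=T[:2,0],T[:2,1]; h=np.array([.561,-.096])
phi=np.radians(130)+np.cumsum([0,0,.08,.17,.25,.27,.27,.27,.27,.2])
for f in phi:
    d=h+.082*np.array([np.cos(f),np.sin(f)])-T[:2,3]
    print(np.degrees(f).round(),(1000*np.array([d@X,d@Y])).round(1))
E
```

```text
3.7333 [ 0.50616418 -0.03608907  0.12869649] [-0.04468296 -0.85711636  0.18217284]
hub [315.8 200.7] 0.79 [ 0.562 -0.096  0.106]
hub [444.2 228.9] 0.65 [ 0.475 -0.457  0.106]
valve [324.9 183.7] 0.65 [ 0.61  -0.123  0.106]
plate [280.4 173.7] 0.65 [0.642 0.003 0.106]
130.0 [ 2.8 -2.2]
130.0 [ 2.8 -2.2]
135.0 [-3.   0.7]
144.0 [-14.7   8.4]
159.0 [-29.  23.]
174.0 [-39.9  42.1]
190.0 [-45.3  63.5]
205.0 [-44.8  85.6]
221.0 [-38.4 106.7]
232.0 [-30.2 120.9]
```

Request:
jog_arm([
  {"fingers":1,"slide":[2,-2,10],"angular":[0,0,0]},
  {"fingers":1,"slide":[2,-2,14],"angular":[0,0,0]},
  {"fingers":1,"slide":[2,-2,15],"angular":[0,0,0]},
])

```text
clock: 4.18
tcp_pos: [0.5084, -0.0321, 0.1142]
orientation: [0.0, 0.99, 0.141, 0.0]
wrist_force: [-0.8, 0.2, 5.1]
finger_gap: -0.0001
grip_force: 2.8
```

Request:
jog_arm([
  {"fingers":1,"slide":[0,0,2],"angular":[0,0,0]},
  {"fingers":1,"slide":[-6,3,2],"angular":[0,0,0]},
  {"fingers":1,"slide":[-17.5,10.5,2],"angular":[0,0,0]},
  {"fingers":1,"slide":[-32,25,2],"angular":[0,0,0]},
  {"fingers":1,"slide":[-42.5,44.5,2],"angular":[0,0,0]},
  {"fingers":1,"slide":[-48,66,2],"angular":[0,0,0]},
  {"fingers":1,"slide":[-47.5,88,1],"angular":[0,0,0]},
  {"fingers":1,"slide":[-41,109,-14],"angular":[0,0,0]},
  {"fingers":1,"slide":[-33,123,-28],"angular":[0,0,0]},
  {"fingers":1,"slide":[-33,123,-30],"angular":[0,0,0]},
])

```text
clock: 5.02
tcp_pos: [0.5142, -0.1626, 0.1465]
orientation: [0.002, 0.99, 0.139, 0.002]
wrist_force: [2.0, -0.6, 0.4]
finger_gap: -0.0002
grip_force: 0.0
```

```bash
cat > ang.py <<'E'
from h import *
hub=np.array([.5615,-.096]); pl=np.array([.650,.0055]); PA=np.arctan2(*(pl-hub)[::-1])
def ang(cam):
    c=get_state()["clock"]; p=read_camera(cam)
    out=[]
    for q in tip_of("valve",p)[:3]:
        v=toz(p,q["point"],.106)[:2]-hub; r=np.hypot(*v)
        if .035<r<.07: out.append(((np.arctan2(v[1],v[0])-PA+np.pi)%(2*np.pi)-np.pi, r, q["p"]))
    return c,(max(out,key=lambda o:o[2]) if out else None)
def series(n,cam="side"):
    for _ in range(n):
        c,a=ang(cam); print(round(c,3), None if a is None else np.round(a,3))
E
python3 - <<'E'
from ang import *
T,s=tool();print(s["clock"],s["tcp_pos"],s["wrist_force"],np.degrees(PA))
series(5,"side");series(4,"top")
E
```

```text
5.0167 [ 0.51419454 -0.16264618  0.14654445] [ 1.95089472 -0.62899004  0.42931369] 48.914137218612424
5.017 [0.777 0.065 0.76 ]
5.117 None
5.217 [1.308 0.055 0.72 ]
5.317 [1.544 0.066 0.74 ]
5.417 [1.908 0.039 0.9  ]
5.517 [2.326 0.052 0.77 ]
5.617 [2.601 0.046 0.97 ]
5.717 [2.901 0.05  0.75 ]
5.817 [-2.98   0.049  0.78 ]
```

Request:
jog_arm([
  {"fingers":1,"slide":[-9,-30,0],"angular":[0,0,0]},
  {"fingers":1,"slide":[-9,-60,0],"angular":[0,0,0]},
  {"fingers":1,"slide":[-9,-87,0],"angular":[0,0,0]},
  {"fingers":1,"slide":[-9,-87,10],"angular":[0,0,0]},
  {"fingers":1,"slide":[-9,-87,17],"angular":[0,0,0]},
  {"fingers":1,"slide":[-9,-87,17],"angular":[0,0,0]},
  {"fingers":1,"slide":[-9,-87,17],"angular":[0,0,0]},
  {"fingers":1,"slide":[-9,-87,17],"angular":[0,0,0]},
  {"fingers":1,"slide":[-9,-87,17],"angular":[0,0,0]},
  {"fingers":1,"slide":[-9,-87,17],"angular":[0,0,0]},
])

```text
clock: 6.75
tcp_pos: [0.4785, -0.0792, 0.1275]
orientation: [0.0, 0.99, 0.14, 0.0]
wrist_force: [-0.7, -0.6, 0.0]
finger_gap: -0.0002
grip_force: 0.0
```

Request:
jog_arm([
  {"fingers":1,"slide":[0,0,0],"angular":[0,0,0]},
  {"fingers":1,"slide":[0,0,0],"angular":[0,0,0]},
  {"fingers":1,"slide":[0,0,0],"angular":[0,0,0]},
  {"fingers":1,"slide":[0,0,0],"angular":[0,0,0]},
  {"fingers":1,"slide":[0,0,0],"angular":[0,0,0]},
  {"fingers":1,"slide":[0,0,0],"angular":[0,0,0]},
  {"fingers":1,"slide":[0,0,0],"angular":[0,0,0]},
  {"fingers":1,"slide":[0,0,0],"angular":[0,0,0]},
  {"fingers":1,"slide":[0,0,0],"angular":[0,0,0]},
  {"fingers":1,"slide":[0,0,0],"angular":[0,0,0]},
])

```text
clock: 7.58
tcp_pos: [0.4781, -0.0785, 0.1273]
orientation: [0.0, 0.99, 0.14, -0.0]
wrist_force: [1.4, -0.1, 0.3]
finger_gap: -0.0002
grip_force: 0.0
```

Request:
jog_arm([
  {"fingers":1,"slide":[0,0,0],"angular":[0,0,0]},
  {"fingers":1,"slide":[0,0,0],"angular":[0,0,0]},
  {"fingers":1,"slide":[0,0,0],"angular":[0,0,0]},
  {"fingers":1,"slide":[0,0,0],"angular":[0,0,0]},
  {"fingers":1,"slide":[0,0,0],"angular":[0,0,0]},
  {"fingers":1,"slide":[0,0,0],"angular":[0,0,0]},
  {"fingers":1,"slide":[0,0,0],"angular":[0,0,0]},
  {"fingers":1,"slide":[0,0,0],"angular":[0,0,0]},
  {"fingers":1,"slide":[0,0,0],"angular":[0,0,0]},
  {"fingers":1,"slide":[0,0,0],"angular":[0,0,0]},
])

```text
clock: 8.42
tcp_pos: [0.4781, -0.0785, 0.1273]
orientation: [0.0, 0.99, 0.14, -0.0]
wrist_force: [-0.8, 0.5, -0.3]
finger_gap: 0.0001
grip_force: 0.0
```

Request:
jog_arm([
  {"fingers":1,"slide":[0,0,0],"angular":[0,0,0]},
  {"fingers":1,"slide":[0,0,0],"angular":[0,0,0]},
  {"fingers":1,"slide":[0,0,0],"angular":[0,0,0]},
  {"fingers":1,"slide":[0,0,0],"angular":[0,0,0]},
  {"fingers":1,"slide":[0,0,0],"angular":[0,0,0]},
  {"fingers":1,"slide":[0,0,0],"angular":[0,0,0]},
  {"fingers":1,"slide":[0,0,0],"angular":[0,0,0]},
  {"fingers":1,"slide":[0,0,0],"angular":[0,0,0]},
  {"fingers":1,"slide":[0,0,0],"angular":[0,0,0]},
  {"fingers":1,"slide":[0,0,0],"angular":[0,0,0]},
])

```text
clock: 9.25
tcp_pos: [0.4781, -0.0785, 0.1273]
orientation: [0.0, 0.99, 0.14, -0.0]
wrist_force: [0.2, 0.2, -0.6]
finger_gap: 0.0
grip_force: 0.0
```

Request:
jog_arm([
  {"fingers":1,"slide":[0,0,0],"angular":[0,0,0]},
  {"fingers":1,"slide":[0,0,0],"angular":[0,0,0]},
  {"fingers":1,"slide":[0,0,0],"angular":[0,0,0]},
  {"fingers":1,"slide":[0,0,0],"angular":[0,0,0]},
  {"fingers":1,"slide":[0,0,0],"angular":[0,0,0]},
  {"fingers":1,"slide":[0,0,0],"angular":[0,0,0]},
  {"fingers":1,"slide":[0,0,0],"angular":[0,0,0]},
  {"fingers":1,"slide":[0,0,0],"angular":[0,0,0]},
  {"fingers":1,"slide":[0,0,0],"angular":[0,0,0]},
  {"fingers":1,"slide":[0,0,0],"angular":[0,0,0]},
])

```text
clock: 10.08
tcp_pos: [0.4781, -0.0785, 0.1273]
orientation: [0.0, 0.99, 0.14, 0.0]
wrist_force: [-0.6, 0.3, -0.0]
finger_gap: -0.0003
grip_force: 0.0
```

```bash
python3 - <<'E'
from ang import *
T,s=tool();print(s["clock"],s["tcp_pos"],s["wrist_force"])
series(8,"side");series(8,"top")
E
```

```text
10.0833 [ 0.47811939 -0.07849542  0.12728987] [-0.60252798  0.34980785 -0.021269  ]
10.083 [2.125 0.041 0.96 ]
10.183 [1.856 0.062 0.64 ]
10.283 [2.272 0.056 0.74 ]
10.383 [2.18 0.06 0.77]
10.483 [2.66  0.047 0.68 ]
10.583 [2.644 0.036 0.76 ]
10.683 [-3.127  0.038  0.57 ]
10.783 [-2.927  0.042  0.68 ]
10.883 [-2.553  0.051  0.92 ]
10.983 [-2.284  0.049  0.87 ]
11.083 [-2.012  0.057  0.71 ]
11.183 [-1.842  0.051  0.73 ]
11.283 [-1.509  0.055  0.91 ]
11.383 [-1.441  0.057  0.58 ]
11.483 [-1.353  0.047  0.7  ]
11.583 [-1.09   0.062  0.84 ]
```

Request:
jog_arm([
  {"fingers":1,"slide":[0,0,0],"angular":[0,0,0]},
  {"fingers":1,"slide":[0,0,0],"angular":[0,0,0]},
  {"fingers":1,"slide":[0,0,0],"angular":[0,0,0]},
  {"fingers":1,"slide":[0,0,0],"angular":[0,0,0]},
  {"fingers":1,"slide":[0,0,0],"angular":[0,0,0]},
  {"fingers":1,"slide":[0,0,0],"angular":[0,0,0]},
  {"fingers":1,"slide":[0,0,0],"angular":[0,0,0]},
  {"fingers":1,"slide":[0,0,0],"angular":[0,0,0]},
  {"fingers":1,"slide":[0,0,0],"angular":[0,0,0]},
  {"fingers":1,"slide":[0,0,0],"angular":[0,0,0]},
])

```text
clock: 12.52
tcp_pos: [0.4781, -0.0785, 0.1273]
orientation: [0.0, 0.99, 0.14, 0.0]
wrist_force: [0.4, 0.7, 0.8]
finger_gap: -0.0004
grip_force: 0.0
```

Request:
jog_arm([
  {"fingers":1,"slide":[0,0,0],"angular":[0,0,0]},
  {"fingers":1,"slide":[0,0,0],"angular":[0,0,0]},
  {"fingers":1,"slide":[0,0,0],"angular":[0,0,0]},
  {"fingers":1,"slide":[0,0,0],"angular":[0,0,0]},
  {"fingers":1,"slide":[0,0,0],"angular":[0,0,0]},
  {"fingers":1,"slide":[0,0,0],"angular":[0,0,0]},
  {"fingers":1,"slide":[0,0,0],"angular":[0,0,0]},
  {"fingers":1,"slide":[0,0,0],"angular":[0,0,0]},
  {"fingers":1,"slide":[0,0,0],"angular":[0,0,0]},
  {"fingers":1,"slide":[0,0,0],"angular":[0,0,0]},
])

```text
clock: 13.35
tcp_pos: [0.4781, -0.0785, 0.1273]
orientation: [0.0, 0.99, 0.14, -0.0]
wrist_force: [-0.5, 0.0, -0.1]
finger_gap: 0.0002
grip_force: 0.0
```

Request:
jog_arm([
  {"fingers":1,"slide":[0,0,0],"angular":[0,0,0]},
  {"fingers":1,"slide":[0,0,0],"angular":[0,0,0]},
  {"fingers":1,"slide":[0,0,0],"angular":[0,0,0]},
  {"fingers":1,"slide":[0,0,0],"angular":[0,0,0]},
  {"fingers":1,"slide":[0,0,0],"angular":[0,0,0]},
  {"fingers":1,"slide":[0,0,0],"angular":[0,0,0]},
  {"fingers":1,"slide":[0,0,0],"angular":[0,0,0]},
  {"fingers":1,"slide":[0,0,0],"angular":[0,0,0]},
  {"fingers":1,"slide":[0,0,0],"angular":[0,0,0]},
  {"fingers":1,"slide":[0,0,0],"angular":[0,0,0]},
])

```text
clock: 14.18
tcp_pos: [0.4781, -0.0785, 0.1273]
orientation: [0.0, 0.99, 0.14, 0.0]
wrist_force: [0.2, 0.1, -0.7]
finger_gap: -0.0002
grip_force: 0.0
```

Request:
jog_arm([
  {"fingers":1,"slide":[0,0,0],"angular":[0,0,0]},
  {"fingers":1,"slide":[0,0,0],"angular":[0,0,0]},
  {"fingers":1,"slide":[0,0,0],"angular":[0,0,0]},
  {"fingers":1,"slide":[0,0,0],"angular":[0,0,0]},
  {"fingers":1,"slide":[0,0,0],"angular":[0,0,0]},
  {"fingers":1,"slide":[0,0,0],"angular":[0,0,0]},
  {"fingers":1,"slide":[0,0,0],"angular":[0,0,0]},
  {"fingers":1,"slide":[0,0,0],"angular":[0,0,0]},
  {"fingers":1,"slide":[0,0,0],"angular":[0,0,0]},
  {"fingers":1,"slide":[0,0,0],"angular":[0,0,0]},
])

```text
clock: 15.02
tcp_pos: [0.4781, -0.0785, 0.1273]
orientation: [0.0, 0.99, 0.14, 0.0]
wrist_force: [-0.0, 0.1, -0.3]
finger_gap: -0.0001
grip_force: 0.0
```

Request:
jog_arm([
  {"fingers":1,"slide":[0,0,0],"angular":[0,0,0]},
  {"fingers":1,"slide":[0,0,0],"angular":[0,0,0]},
  {"fingers":1,"slide":[0,0,0],"angular":[0,0,0]},
  {"fingers":1,"slide":[0,0,0],"angular":[0,0,0]},
  {"fingers":1,"slide":[0,0,0],"angular":[0,0,0]},
  {"fingers":1,"slide":[0,0,0],"angular":[0,0,0]},
  {"fingers":1,"slide":[0,0,0],"angular":[0,0,0]},
  {"fingers":1,"slide":[0,0,0],"angular":[0,0,0]},
  {"fingers":1,"slide":[0,0,0],"angular":[0,0,0]},
  {"fingers":1,"slide":[0,0,0],"angular":[0,0,0]},
])

```text
clock: 15.85
tcp_pos: [0.4781, -0.0785, 0.1273]
orientation: [0.0, 0.99, 0.14, -0.0]
wrist_force: [0.2, -0.4, -0.9]
finger_gap: -0.0001
grip_force: 0.0
```

Request:
jog_arm([
  {"fingers":1,"slide":[0,0,0],"angular":[0,0,0]},
  {"fingers":1,"slide":[0,0,0],"angular":[0,0,0]},
  {"fingers":1,"slide":[0,0,0],"angular":[0,0,0]},
  {"fingers":1,"slide":[0,0,0],"angular":[0,0,0]},
  {"fingers":1,"slide":[0,0,0],"angular":[0,0,0]},
  {"fingers":1,"slide":[0,0,0],"angular":[0,0,0]},
  {"fingers":1,"slide":[0,0,0],"angular":[0,0,0]},
  {"fingers":1,"slide":[0,0,0],"angular":[0,0,0]},
  {"fingers":1,"slide":[0,0,0],"angular":[0,0,0]},
  {"fingers":1,"slide":[0,0,0],"angular":[0,0,0]},
])

```text
clock: 16.68
tcp_pos: [0.4781, -0.0785, 0.1273]
orientation: [0.0, 0.99, 0.14, 0.0]
wrist_force: [0.2, -1.0, -0.2]
finger_gap: 0.0001
grip_force: 0.0
```

```bash
python3 - <<'E'
from ang import *
series(16,"top")
E
```

```text
16.683 None
16.783 [1.15 0.05 0.72]
16.883 [1.266 0.049 0.64 ]
16.983 [1.299 0.055 0.89 ]
17.083 [1.579 0.045 0.59 ]
17.183 [1.743 0.046 0.8  ]
17.283 [1.765 0.05  0.88 ]
17.383 None
17.483 None
17.583 None
17.683 None
17.783 None
17.883 None
17.983 None
18.083 None
18.183 None
```

```bash
python3 - <<'E'
from ang import *
for _ in range(8): series(1,"top");series(1,"side")
E
```

```text
18.283 None
18.383 [2.773 0.043 0.75 ]
18.483 None
18.583 [-3.133  0.04   0.73 ]
18.683 [-2.962  0.049  0.71 ]
18.783 None
18.883 [-2.532  0.057  0.95 ]
18.983 [-2.669  0.041  0.69 ]
19.083 [-2.298  0.056  0.91 ]
19.183 [-2.118  0.036  0.62 ]
19.283 [-2.107  0.053  0.75 ]
19.383 None
19.483 [-1.966  0.055  0.89 ]
19.583 [-1.825  0.037  0.78 ]
19.683 [-1.672  0.049  0.87 ]
19.783 [-1.414  0.042  0.73 ]
```

```bash
python3 - <<'E'
from ang import *
D=[(16.783,1.15),(16.883,1.266),(16.983,1.299),(17.083,1.579),(17.183,1.743),(17.283,1.765)]+[(t,a+2*np.pi) for t,a in [(18.683,-2.962),(18.883,-2.532),(18.983,-2.669),(19.083,-2.298),(19.183,-2.118),(19.283,-2.107),(19.483,-1.966),(19.583,-1.825),(19.683,-1.672),(19.783,-1.414)]]
for _ in range(3):
    c,a=ang("top"); print(c,a)
    if a: D.append((c,a[0]+2*np.pi))
D=np.array(D); t0=20.183
x=D[:,0]-t0
for a in (.08,.11,.14):
    y=D[:,1]-2*np.pi+a/2*x*x
    c=np.polyfit(x,y,1); r=y-np.polyval(c,x)
    w,th=c; tt=(w-np.sqrt(w*w+2*a*th))/a
    print(a,c,"cross",t0+tt,"rms",r.std(),r[-9:].round(2))
print(get_state()["clock"])
E
```

```text
19.8833 (np.float64(-1.6071105561216867), np.float64(0.05800011165952496), 0.96)
19.9833 (np.float64(-1.4826830832484272), np.float64(0.051478498318135994), 0.57)
20.0833 (np.float64(-1.4516645940349817), np.float64(0.056586447508133304), 0.61)
0.08 [ 1.0186316 -1.2098618] cross 21.431990167334952 rms 0.09942160376491897 [ 0.15  0.05 -0.02  0.01  0.06  0.21 -0.09 -0.07 -0.14]
0.11 [ 0.96396469 -1.23755899] cross 21.5778268127766 rms 0.09857033893350339 [ 0.14  0.04 -0.03  0.01  0.06  0.22 -0.08 -0.05 -0.12]
0.14 [ 0.90929777 -1.26525619] cross 21.767818108398618 rms 0.0992730417017659 [ 0.13  0.03 -0.03  0.01  0.07  0.23 -0.06 -0.03 -0.1 ]
20.1833
```

```bash
python3 - <<'E'
from ang import *
for cam in ("top","side","top","side","top","top"):
    c,a=ang(cam); print(cam,round(c,3),np.round(a,3) if a else None)
print(get_state()["clock"])
E
```

```text
top 20.183 [-1.297  0.054  0.74 ]
side 20.283 [-1.085  0.066  0.83 ]
top 20.383 [-1.161  0.052  0.63 ]
side 20.483 [-0.568  0.055  0.79 ]
top 20.583 [-1.001  0.054  0.89 ]
top 20.683 [-0.822  0.055  0.59 ]
20.7833
```

```bash
python3 - <<'E'
from ang import *
print(get_state()["clock"])
p=read_camera("top")
im=p["color"][150:250,260:370,::-1]
cv2.imwrite("pics/t5.png",cv2.resize(im,None,fx=6,fy=6,interpolation=cv2.INTER_CUBIC))
g=lambda th,r,z:[hub[0]+r*np.cos(PA+th),hub[1]+r*np.sin(PA+th),z]
for th in (-1,-.8,-.6,-.4,-.2): print(th,((proj(p,[g(th,.052,.118)])[0]-[260,150])*6).round())
print("hub",((proj(p,[[*hub,.112]])[0]-[260,150])*6).round(),"plate",((proj(p,[g(0,.132,.104)])[0]-[260,150])*6).round())
print(get_state()["clock"])
E
```

```text
20.7833
-1 [349. 194.]
-0.8 [327. 193.]
-0.6 [305. 197.]
-0.4 [285. 205.]
-0.2 [266. 217.]
hub [335. 304.] plate [120. 130.]
20.8333
```

View pics/t5.png

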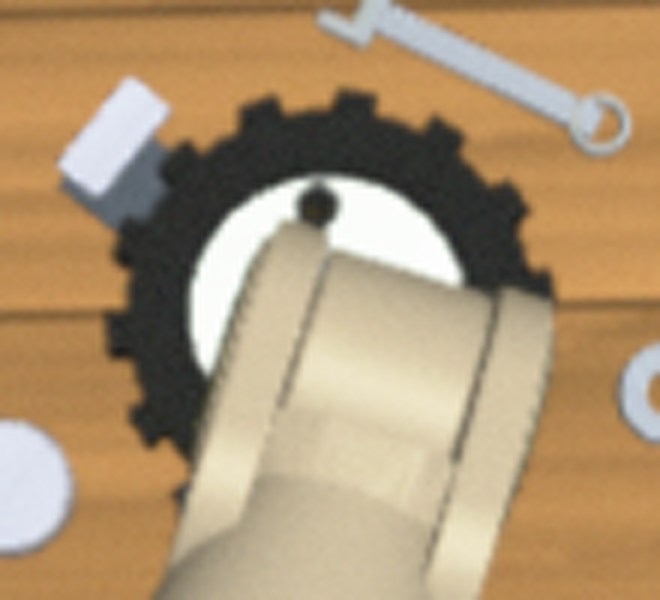

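Picture: the valve cap at (317,204) is 44.7° before the plate (115,136) as seen from the dish centre (328,311), so θ ≈ -0.78 at 20.78 s, agreeing with the top-camera track. At about 0.92 rad/s it crosses zero in about 9.7 rows, so I press in row 10.

Request:
jog_arm([
  {"fingers":1,"slide":[0,0,0],"angular":[0,0,0]},
  {"fingers":1,"slide":[0,0,0],"angular":[0,0,0]},
  {"fingers":1,"slide":[0,0,0],"angular":[0,0,0]},
  {"fingers":1,"slide":[0,0,0],"angular":[0,0,0]},
  {"fingers":1,"slide":[0,0,0],"angular":[0,0,0]},
  {"fingers":1,"slide":[0,0,0],"angular":[0,0,0]},
  {"fingers":1,"slide":[0,0,0],"angular":[0,0,0]},
  {"fingers":1,"slide":[0,0,4],"angular":[0,0,0]},
  {"fingers":1,"slide":[0,0,7.5],"angular":[0,0,0]},
  {"fingers":1,"slide":[0,0,15],"angular":[0,0,0]},
])

```text
clock: 21.67
tcp_pos: [0.4781, -0.0788, 0.1125]
orientation: [0.001, 0.99, 0.14, 0.0]
wrist_force: [-3.5, -0.7, 7.5]
finger_gap: -0.0001
grip_force: 4.0
```

Request:
jog_arm([
  {"fingers":1,"slide":[0,0,0],"angular":[0,0,0]},
  {"fingers":1,"slide":[0,0,0],"angular":[0,0,0]},
  {"fingers":1,"slide":[0,0,0],"angular":[0,0,0]},
])

```text
clock: 21.92
tcp_pos: [0.4781, -0.0785, 0.1125]
orientation: [0.0, 0.99, 0.14, 0.0]
wrist_force: [-1.8, 0.1, 6.0]
finger_gap: -0.0003
grip_force: 3.6
```

```bash
python3 - <<'E'
from ang import *
T,s=tool();print(s["clock"],s["tcp_pos"],s["wrist_force"])
series(3,"top")
p=read_camera("top")
im=p["color"][150:250,260:370,::-1]
cv2.imwrite("pics/t6.png",cv2.resize(im,None,fx=6,fy=6,interpolation=cv2.INTER_CUBIC))
E
```

```text
21.9167 [ 0.47806959 -0.07848371  0.11253563] [-1.76928918  0.11844029  6.04861269]
21.917 [-0.122  0.048  0.65 ]
22.017 [0.056 0.056 0.69 ]
22.117 [0.009 0.046 0.89 ]
```

View pics/t6.png

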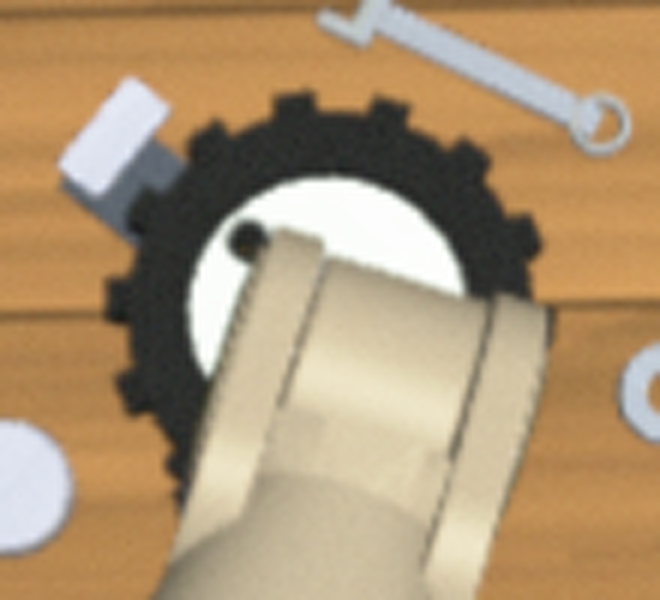

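The wheel has stopped: the valve at (247,240) is at 49° and the plate at 51° as seen from the hub. I'm lifting straight up and away.

Request:
jog_arm([
  {"fingers":1,"slide":[0,0,-2],"angular":[0,0,0]},
  {"fingers":1,"slide":[0,0,-6],"angular":[0,0,0]},
  {"fingers":1,"slide":[0,0,-20],"angular":[0,0,0]},
  {"fingers":1,"slide":[0,0,-50],"angular":[0,0,0]},
  {"fingers":1,"slide":[0,0,-85],"angular":[0,0,0]},
  {"fingers":1,"slide":[-20,0,-110],"angular":[0,0,0]},
  {"fingers":1,"slide":[-50,0,-120],"angular":[0,0,0]},
  {"fingers":1,"slide":[-60,0,-120],"angular":[0,0,0]},
  {"fingers":1,"slide":[-60,0,-120],"angular":[0,0,0]},
  {"fingers":1,"slide":[-60,0,-120],"angular":[0,0,0]},
])

```text
clock: 23.1
tcp_pos: [0.4203, -0.0952, 0.2318]
orientation: [-0.0, 0.99, 0.14, 0.0]
wrist_force: [-0.2, -0.2, 0.0]
finger_gap: 0.0001
grip_force: 0.0
```

```bash
python3 - <<'E'
from ang import *
T,s=tool();print(s["clock"],s["tcp_pos"],s["wrist_force"])
series(3,"top");series(2,"side")
p=read_camera("top")
im=p["color"][130:280,250:400,::-1]
cv2.imwrite("pics/t7.png",cv2.resize(im,None,fx=4,fy=4,interpolation=cv2.INTER_CUBIC))
E
```

```text
23.1 [ 0.42032089 -0.09520792  0.23178951] [-0.17142369 -0.17334823  0.03833048]
23.1 [-0.009  0.049  0.62 ]
23.2 [-0.022  0.054  0.92 ]
23.3 [-0.158  0.046  0.66 ]
23.4 [0.084 0.068 0.61 ]
23.5 [0.047 0.061 0.67 ]
```

View pics/t7.png

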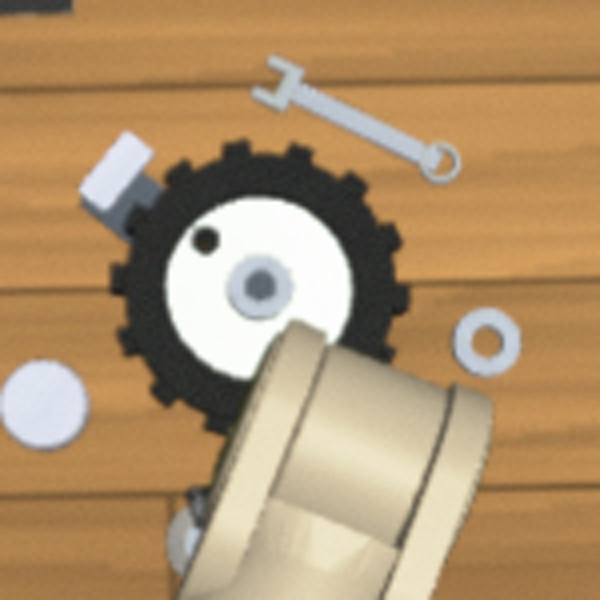

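The valve (205,239) still lines up with the plate (116,170) from the hub (260,286), the wheel is at rest, and the loose things near the wheel are unmoved.

```bash
python3 -c "
from workcell import *
print(hand_in())"
```

```text
the job is handed in; nothing more can be done
None
```

I flicked the wheel anticlockwise, and after more than five seconds untouched it was still turning at about 2.1 rad/s. I then braked it with a fingertip so it stopped with the valve within about 2° of the plate's middle, lifted the finger clear without shifting it, and handed the job in at about 24 s.

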